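# Lock the tube rocker's pivot pin with its spring cotter

## Robot

A 6-joint arm with a two-finger parallel gripper is mounted at the origin on the work surface. World frame = base frame: x ahead of the robot, y to its left, z up, the work surface at z = 0. Lengths are in m, angles in rad, forces in N, time in s.
With the tool pointing down it reaches from about 0.35 to 0.775 m from the base axis. Payload 5.5 kg.
Tool frame: the origin (TCP) lies between the finger pads; the fingertips stand 19 mm ahead of it and the grasp point (between the pads) is the TCP (env.tcp_to_tips is the distance from the TCP to the fingertips, in m); z points along the fingers, y is the direction in which the jaws open and shut (so a half turn about z gives the same grasp; the last joint's range is limited). The gripper opens to 85 mm and grips with 20 to 120 N. Pads are 22 mm wide; open, the fingers measure 114 mm over their backs; the gripper's body (76 mm by 85 mm) begins 54 mm behind the grasp point. The pads swing forward as they close: fully open they stand 13 mm farther back than shut.
Start: joints at [1.103, 0.313, 0.046, 1.304, 0, 1.431], TCP at [0.185, 0.544, 0.25] pointing down, gripper open.
Joint ranges: [-2.76, 2.76], [-0.86, 1.69], [-1.03, 1.26], [-2.2, 2.34], [-1.47, 1.5], [-3.14, 3.14]. Speed limits (rad/s): [2.57, 2.57, 3.14, 3.14, 3.14, 3.14].

## Interface

Orientations are given as a unit quaternion [w, x, y, z].
In Python, from workcell import env, eyes, job gives the robot as it stands. The module is installed in compiled form; this text tells all that it offers.
- The arm moves only by the tool move_arm, never from a script. Its argument "commands" is a list of rows, each a list of 3 entries, a list of its own where there are three numbers: the shift along the world's x, y, z as a fraction of full scale, then the turn, a rotation vector about the world's x, y, z as a fraction of full scale, then the gripper command: -1 is shut, 1 is fully open, values between are in proportion. In form: [[[x, y, z], [wx, wy, wz], gripper], ...]. A call has 1 to 5 rows; each row shifts and turns the commanded pose from where the row before left it; what a row does not reach is not made up. Full scale, the value 1, is 0.04 m for a shift and 8 degrees for a turn. A row lasts 1/10 s, in which the tool goes at most 50 mm and 8.59 degrees, less where a joint would pass 70% of its speed; a pose out of reach is approached as far as the arm can. A call with a number of a shift or a turn outside -1 to 1 is refused whole. A call with a gripper value outside its range is refused whole. The fingers move at their own pace and stop on an object; "newtons" is the grip in N (left out, the last holds). Time passes only in rows, so rows that do not move let the fingers close. It gives the time, the measured TCP pose, the force and the opening at its end, in the units of the state.
- env.get_state(): the state, without advancing time (a new reading comes with each control period).
- eyes.read_camera(name): name is "scene" or "top" or "wrist"; returns a dict with "frame" (420x560x3 uint8, red, green, blue), "mtx" (3x3 intrinsics, pixels), "camera_from_world" (4x4, takes a point from world to camera coordinates); the wrist camera has in their place "mount" (4x4, takes a point from camera to tool coordinates, whose origin is the TCP and whose axes are the flange's). Camera axes: x right, y down, z forward; pixel columns grow to the right and rows downward; lengths in m; the calibration is good to about 2 mm. A picture is of the moment at which its call begins: read the wrist's pose just before it. There is no depth.
- job.hand_in(): hands the job in, once; it reports no verdict.
The state is a dict: "clock": time; "joint_pos": joint angles; "qvel": joint speeds; "tau": joint torques, N m; "tcp_pos": TCP position; "orientation": TCP orientation; "wrist_force": force on the tool from outside, world axes, zero at the start; "ft_torque": the same for the moment, N m; "finger_gap": finger opening in m.
Only numpy, scipy, OpenCV 4.12 (cv2) and the standard library are available. Lean on these libraries where they do the work, as an engineer would, in place of code of your own. Each camera call takes 0.05 s, during which the arm holds its last target.

## Task

The culture-tube rocker's pivot pin has no keeper. Lift the red-tabbed spring cotter out of its yellow parking block, find the cross hole in the bare end of the pin by feel, push the straight leg down through it gently (never pressing harder than 20 N) until the bow snaps over the pin and the cotter sits fully home, and let go. Leave the other things on the bench where they are.

Things in the scene. Friction and masses are not known exactly. Their poses are not given: they have to be found in the camera images.
- cotter: Loose spring cotter (hair pin), 70 to 110 g, standing upright in the parking block. Origin: on the straight leg's axis at the underside (shoulder) of its red pull tab. z up out of the tab. Leg along -z, round steel, 7 mm diameter, blunt tip (2 mm chamfer) 56 mm below the origin. The sprung bow hangs on the +x side of the leg. Seated on the pin, the origin is about 13 mm above the pin's axis.
- tab (a point): Grasp point in the red pull tab, 26 mm above the cotter's origin and at x = +7.5 mm. The tab is a box: in the cotter's frame x from -9 to +24 mm, y from -8 to +8 mm (16 mm thick), z from 0 to +40 mm.
- leg_tip (a point): Blunt tip of the cotter's straight leg, 56 mm below the cotter's origin.
- bow_hump (a point): Narrow hump of the bow (5 mm wire), 26 mm below the cotter's origin at x = 7 mm; below it the bow flares to x = 17 mm, 42 mm below. Pushed down, the bow meets the pin with the origin about 38 mm above the pin's axis, resists with 5 to 14 N, and snaps over at about 30 mm, then pinches the pin from the side with about 6 N. The tab meets the pin rigidly at 10 mm.
- block: Yellow parking block, fixed, 75 x 50 mm and 72 mm high, origin at the centre of its underside. Slot in its top, 30 mm along its x by 10 mm along its y, in which leg and bow hang free; the tab's shoulder rests on the top. Lift the cotter straight up at least 60 mm to clear it.
- rocker: Fixed tube rocker: grey base, two aluminium lugs, blue cradle of five capped tubes (from y = +85 mm, up to 165 mm high), and a level steel pivot pin, 20 mm diameter, along the rocker's y, its axis 105 mm above the bench. Origin: on the bench under the middle of the cross hole's range. The pin's bare end sticks out of the near lug to y = -13 to -49 mm. z up.
- pin_axis (a point): Point on the pin's axis, 105 mm above the bench, over the rocker's origin; the pin's top is 10 mm higher. The vertical cross hole, 10 mm square, is centred across the pin, but the pin sits stiffly with end play: the hole is anywhere within 18 mm either way along the rocker's y. That is not reported: feel for it. The bow may go on either side of the pin.
- lug_top (a point): Top of the near lug, middle of its outer face: 45 mm along the rocker's +y from the origin, 118 mm above the bench.
- jar_big: Loose clear jar, 72 mm diameter, 110 mm high; leave alone.
- jar_small: Loose green jar with an orange band, 56 mm diameter, 85 mm high; leave alone.
- dishes: Loose stack of white culture dishes, 90 mm diameter, 73 mm high; leave alone.
- tube_rack: Loose blue tube rack with eight capped tubes, 76 x 140 mm, 139 mm high; leave alone.
- spare_pin: Loose headed spare steel pin standing upright, 20 mm shank, 60 mm high; leave alone.
- washer: Loose brass washer lying flat, 38 mm across, 5 mm thick; leave alone.
- beaker: Loose clear beaker, 70 mm diameter, 90 mm high; leave alone.
Mind the look-alikes: they are no part of the job. What is shaped like the cotter but green or turquoise is not meant.

How it is judged:
On the way, in this order (a step that is already met when the one before it is completed fails the run):
1. the cotter is lifted clear of its parking block (height (world z) of leg_tip above 0.076 m), for 0.1 s.
2. the straight leg stands in the pin's cross hole, its tip below the pin (z of leg_tip in the frame of rocker below 0.093 m and x of leg_tip in the frame of rocker between -0.005 and 0.005 m and y of leg_tip in the frame of rocker between -0.022 and 0.022 m), for 0.1 s.
At the end, for the whole second after the job is handed in: The leg is through the pin's cross hole (centred across the pin within 5 mm, 8 mm at the tip; along it within 23 mm of the rocker's origin), the bow snapped over: tab underside under 19 mm above the pin's axis, upright within 0.2 rad, square to the pin within 0.35 rad, at rest and released (z of cotter in the frame of pin_axis below 0.019 m and x of cotter in the frame of pin_axis between -0.005 and 0.005 m and x of leg_tip in the frame of rocker between -0.008 and 0.008 m and y of cotter in the frame of pin_axis between -0.023 and 0.023 m and angle between cotter's own z axis and vertical below 0.2 rad and angle between the y axis of cotter and the y axis of rocker, either way round below 0.35 rad and linear speed of cotter below 0.02 m/s and contact force between the fingers and cotter below 0.1 N); the robot touches nothing.
It fails at once if the cotter is forced on the pin or the rocker (a press of 20 N on top of the bow's own pinch on both sides of the pin) (contact force between cotter and rocker above 35 N).
It fails at once if another thing on the bench is shifted more than 30 mm (distance of any of jar_big, jar_small, dishes, tube_rack, spare_pin, washer, beaker from where it was at the start of the episode above 0.03 m).
It also fails if it takes over 54 s, if anything falls off the work surface, if the arm or the gripper's body presses on something with over 40 N, if the wrist force passes 120 N, or if a joint passes its speed limit or range.

## Working session

There is one attempt and no reset: what is moved stays moved. The work goes in short steps, Python scripts to look and compute and a tool call to move; the robot and the scene stay as the last step left them, time stands still between calls to the robot, and variables do not carry over. Pictures are saved under pics/ and viewed, and the job is handed in when it is done.

Besides the shell and the picture viewer there is one more tool, called as name([rows], argument=value, ...), one row to a line, values as JSON. move_arm: Moves the arm, as the interface text tells. Its arguments: {"type":"object","properties":{"commands":{"type":"array","items":{"type":"array"}},"newtons":{"type":"number"}},"required":["commands"]}

```bash
mkdir -p pics; cat > h.py <<'E'
import numpy as np,cv2
from workcell import env,eyes,job
def cam(n):
    s=env.get_state(); c=eyes.read_camera(n); return s,c
def save(n,img): cv2.imwrite('pics/'+n,img[:,:,::-1])
def ray(c,u,v):
    K=c['mtx'];T=np.linalg.inv(c['camera_from_world']);d=T[:3,:3]@np.linalg.inv(K)@np.array([u,v,1.]);return T[:3,3],d
def plane(c,u,v,z):
    o,d=ray(c,u,v);return o+d*(z-o[2])/d[2]
def proj(c,p):
    q=c['camera_from_world']@np.append(p,1);q=c['mtx']@q[:3];return q[:2]/q[2]
E
python3 - <<'E'
from h import *
import pickle
for n in('scene','top'):
    s,c=cam(n);save(n+'0.png',c['frame']);pickle.dump(c,open(n+'0.pkl','wb'))
    print(n,np.linalg.inv(c['camera_from_world']).round(3).tolist(),c['mtx'].round(1).tolist())
print(s)
E
```

```text
scene [[0.29, 0.746, -0.6, 1.075], [0.957, -0.214, 0.196, -0.383], [0.018, -0.631, -0.775, 0.852], [0.0, 0.0, 0.0, 1.0]] [[455.6, 0.0, 280.8], [0.0, 455.6, 209.2], [0.0, 0.0, 1.0]]
top [[0.015, -0.977, 0.211, 0.27], [-1.0, -0.013, 0.009, -0.19], [-0.006, -0.211, -0.977, 1.302], [0.0, 0.0, 0.0, 1.0]] [[535.9, 0.0, 282.8], [0.0, 535.9, 209.0], [0.0, 0.0, 1.0]]
{'clock': 0.05, 'joint_pos': array([1.10338939e+00, 3.14004650e-01, 4.50244303e-02, 1.30360597e+00,
       8.88035278e-07, 1.43122070e+00]), 'qvel': array([ 0.0002782 , -0.00183501,  0.00212164, -0.00064407,  0.00013358,
        0.00190441]), 'tau': array([ 2.69629149e-03, -4.82155216e+01,  2.99548781e+01,  1.33367997e-02,
       -2.02973815e-04, -2.96300857e-05]), 'tcp_pos': array([0.18493199, 0.5439661 , 0.24942501]), 'orientation': array([-2.67876612e-04,  1.63182550e-01,  9.86595487e-01, -8.53897084e-04]), 'wrist_force': array([-0.12841314,  0.19853912, -0.36230792]), 'ft_torque': array([ 0.03577491, -0.05584542,  0.00804475]), 'finger_gap': 0.08547515610270955}
```

View pics/scene0.png

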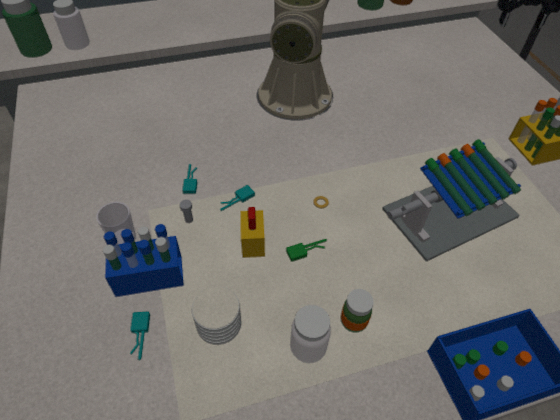

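View pics/top0.png

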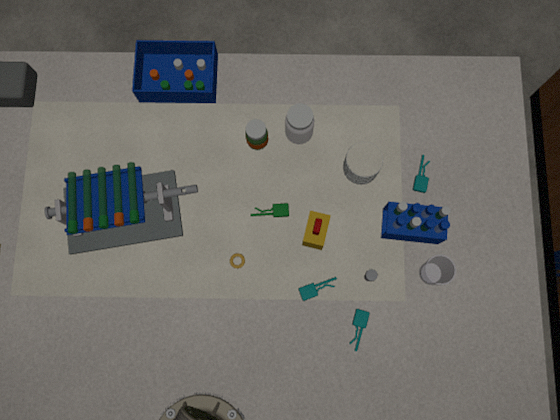

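```bash
python3 - <<'E'
from h import *
import pickle
c=pickle.load(open('scene0.pkl','rb'));t=pickle.load(open('top0.pkl','rb'))
def crop(c,x0,y0,w,h,W,H): return cv2.resize(c['frame'][y0:y0+h,x0:x0+w],(W,H),interpolation=cv2.INTER_CUBIC)
a=np.hstack([crop(c,370,130,160,130,400,325),crop(c,220,195,80,65,400,325)])
b=np.hstack([crop(t,40,150,170,110,400,259),crop(t,290,200,60,39,400,259)])
save('crops.png',np.vstack([a,b]))
for n,c in(('s',c),('t',t)):
    hsv=cv2.cvtColor(c['frame'],cv2.COLOR_RGB2HSV)
    for nm,m in(('red',((hsv[...,0]<5)|(hsv[...,0]>174))&(hsv[...,1]>170)&(hsv[...,2]>60)),('yel',(abs(hsv[...,0].astype(int)-24)<6)&(hsv[...,1]>170)&(hsv[...,2]>60))):
        k,l,st,ce=cv2.connectedComponentsWithStats(m.astype(np.uint8))
        for i in range(1,k):
            if st[i,4]>25:print(n,nm,st[i],ce[i].round(1))
E
```

```text
s red [249 207   6  22 125] [251.5 217.4]
s yel [ 510  116   50   49 1129] [536.4 142. ]
s yel [241 211  23  46 858] [252.2 235.3]
t red [313 219   9  14  83] [317.2 225.4]
t yel [303 211  27  38 594] [315.8 230.5]
```

View pics/crops.png

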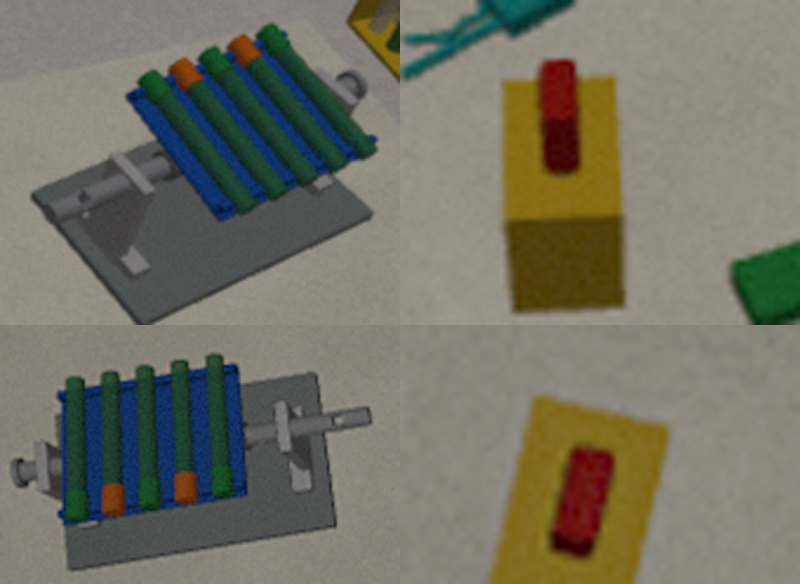

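```bash
python3 - <<'E'
from h import *
import pickle
c=pickle.load(open('scene0.pkl','rb'));t=pickle.load(open('top0.pkl','rb'))
for n,c in(('s',c),('t',t)):
    f=c['frame'].astype(int);hsv=cv2.cvtColor(c['frame'],cv2.COLOR_RGB2HSV)
    red=((hsv[...,0]<5)|(hsv[...,0]>174))&(hsv[...,1]>150)
    v=f[...,0][red]; 
    yel=(abs(hsv[...,0].astype(int)-24)<7)&(hsv[...,1]>150)
    for nm,base,thr,z in(('tab',red,120 if n=='s' else 125,.112),('blk',yel,130,.072)):
        m=(base&(f[...,0]>thr))
        if nm=='blk':
            m[:, :230]=0; m[:,340:]=0; m|=red&(z==.072)
        k,l,st,ce=cv2.connectedComponentsWithStats(m.astype(np.uint8)); i=1+np.argmax(st[1:,4])
        cn=cv2.findContours((l==i).astype(np.uint8),0,2)[0][0][:,0]
        P=np.array([plane(c,u,v,z)[:2] for u,v in cn]); r=cv2.minAreaRect((P*1000).astype(np.float32)); print(n,nm,st[i],ce[i].round(1),plane(c,*ce[i],z).round(4),r)
    print(np.histogram(v,8))
    # pin crop
x=cv2.resize(t['frame'][170:215,140:215],(800,480),interpolation=cv2.INTER_CUBIC);save('pinT.png',x)
c=pickle.load(open('scene0.pkl','rb'))
x=cv2.resize(c['frame'][185:245,380:470],(800,533),interpolation=cv2.INTER_CUBIC);save('pinS.png',x)
E
```

```text
Traceback (most recent call last):
ValueError: attempt to get argmax of an empty sequence
```

```bash
python3 - <<'E'
from h import *
import pickle
c0=pickle.load(open('scene0.pkl','rb'));t=pickle.load(open('top0.pkl','rb'))
x=cv2.resize(t['frame'][170:215,140:215],(800,480),interpolation=cv2.INTER_CUBIC);save('pinT.png',x)
x=cv2.resize(c0['frame'][185:245,380:470],(800,533),interpolation=cv2.INTER_CUBIC);save('pinS.png',x)
for n,c in(('s',c0),('t',t)):
    f=c['frame'].astype(int);hsv=cv2.cvtColor(c['frame'],cv2.COLOR_RGB2HSV)
    red=((hsv[...,0]<5)|(hsv[...,0]>174))&(hsv[...,1]>150)
    yel=(abs(hsv[...,0].astype(int)-24)<7)&(hsv[...,1]>150);yel[:,:230]=0;yel[:,340:]=0
    for nm,base,z in(('tab',red,.112),('blk',yel,.072)):
        v=f[...,0][base].astype(np.uint8); thr,_=cv2.threshold(v,0,255,cv2.THRESH_OTSU)
        m=(base&(f[...,0]>thr))
        if nm=='blk': m|=red
        k,l,st,ce=cv2.connectedComponentsWithStats(m.astype(np.uint8)); i=1+np.argmax(st[1:,4])
        cn=cv2.findContours((l==i).astype(np.uint8),0,2)[0][0][:,0]
        P=np.array([plane(c,u,v,z)[:2] for u,v in cn]); r=cv2.minAreaRect((P*1000).astype(np.float32)); print(n,nm,thr,st[i],ce[i].round(1),plane(c,*ce[i],z).round(4),r)
E
```

```text
s tab 74.0 [248 207   7  12  73] [251.4 212.5] [ 0.4933 -0.2574  0.112 ] ((493.0043640136719, -258.1679382324219), (12.53573226928711, 29.56509017944336), 75.28770446777344)
s blk 106.0 [241 207  23  32 603] [251.6 224. ] [ 0.4928 -0.258   0.072 ] ((487.8252258300781, -256.02337646484375), (47.08143997192383, 84.51769256591797), 76.31546783447266)
t tab 53.0 [313 219   9  14  83] [317.2 225.4] [ 0.4903 -0.2576  0.112 ] ((490.2825622558594, -257.49212646484375), (13.115582466125488, 31.77776527404785), 76.24884796142578)
t blk 100.0 [303 211  27  35 614] [316.4 228.1] [ 0.4912 -0.2581  0.072 ] ((491.6853332519531, -257.9456481933594), (47.635963439941406, 74.01395416259766), 76.87269592285156)
```

View pics/pinT.png

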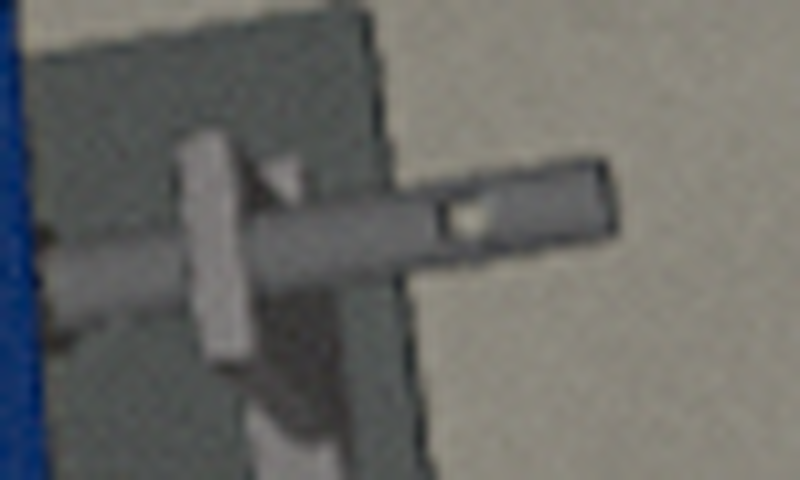

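View pics/pinS.png

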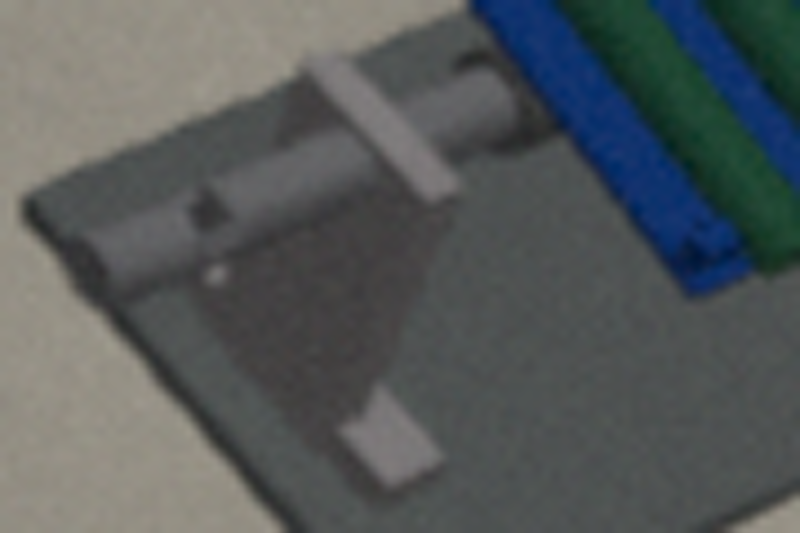

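```bash
python3 - <<'E'
from h import *
import pickle
c=pickle.load(open('scene0.pkl','rb'));t=pickle.load(open('top0.pkl','rb'))
T=lambda x,y:(140+x*75/800-.5,170+y*45/480-.5)
S=lambda x,y:(380+x*.1125-.5,185+y*.1125-.5)
print('hole T',plane(t,*T(465,215),.113),'S',plane(c,*S(210,208),.114))
for nm,a,b,z in (('axT end',T(605,197),T(270,255),.105),('farT',T(605,197),T(100,283),.105),):
    A,B=plane(t,*a,z),plane(t,*b,z);d=B-A;print(nm,A,B,np.degrees(np.arctan2(d[1],d[0])))
A,B=plane(c,*S(85,263),.105),plane(c,*S(480,108),.113);d=B-A;print('S',A,B,np.degrees(np.arctan2(d[1],d[0])))
# lug top
print('lugtop T',[plane(t,*T(*p),.118).round(4) for p in((185,150),(235,140),(215,360),(255,350))])
print('lugtop S',[plane(c,*S(*p),.118).round(4) for p in((310,60),(345,50),(465,185),(430,200))])
E
```

```text
hole T [0.569001   0.04955723 0.113     ] S [0.57093154 0.05239382 0.114     ]
axT end [0.57543446 0.02107975 0.105     ] [0.56154312 0.09281958 0.105     ] 100.9588492522798
farT [0.57543446 0.02107975 0.105     ] [0.5548312  0.12914363 0.105     ] 100.79435858769983
S [0.57191648 0.02137181 0.105     ] [0.55986468 0.13063195 0.113     ] 96.29448926927017
lugtop T [array([0.5813, 0.1094, 0.118 ]), array([0.5836, 0.0988, 0.118 ]), array([0.5352, 0.1   , 0.118 ]), array([0.5375, 0.0917, 0.118 ])]
lugtop S [array([0.5381, 0.0947, 0.118 ]), array([0.5375, 0.1045, 0.118 ]), array([0.584 , 0.1118, 0.118 ]), array([0.5859, 0.1015, 0.118 ])]
```

move_arm([
  [[0.64, -0.82, 0], [0, 0, 0], 1],
  [[0.64, -0.82, 0], [0, 0, 0], 1],
  [[0.64, -0.82, 0], [0, 0, 0], 1],
  [[0.64, -0.82, 0], [0, 0, 0], 1],
  [[0.64, -0.82, 0], [0, 0, 0], 1],
])

```text
clock: 0.6
tcp_pos: [0.3137, 0.3789, 0.25]
orientation: [-0.0, 0.163, 0.987, -0.0]
wrist_force: [1.5, 0.4, -0.1]
finger_gap: 0.0854
```

```bash
python3 - <<'E'
from h import *
s,c=cam('wrist');print(s['tcp_pos'],c['mount'].round(3).tolist(),c['mtx'].round(0).tolist())
E
```

```text
[0.31365122 0.37892561 0.24997977] [[0.0, -0.948, -0.318, 0.083], [1.0, -0.0, 0.002, -0.0], [-0.002, -0.318, 0.948, -0.124], [0.0, 0.0, 0.0, 1.0]] [[303.0, 0.0, 279.0], [0.0, 303.0, 212.0], [0.0, 0.0, 1.0]]
```

move_arm([
  [[0.64, -0.82, 0], [0, 0, 0], 1],
  [[0.64, -0.82, 0], [0, 0, 0], 1],
  [[0.64, -0.82, 0], [0, 0, 0], 1],
  [[0.64, -0.82, 0], [0, 0, 0], 1],
  [[0.64, -0.82, 0], [0, 0, 0], 1],
])

```text
clock: 1.15
tcp_pos: [0.4417, 0.2149, 0.2501]
orientation: [-0.0, 0.163, 0.987, -0.0]
wrist_force: [0.2, 0.7, 0.3]
finger_gap: 0.0852
```

move_arm([
  [[0.64, -0.82, 0], [0, 0, 0], 1],
  [[0.64, -0.82, 0], [0, 0, 0], 1],
  [[0.64, -0.82, 0], [0, 0, 0], 1],
  [[0.64, -0.82, 0], [0, 0, 0], 1],
  [[0.64, -0.82, 0], [0, 0, 0], 1],
])

```text
clock: 1.65
tcp_pos: [0.5698, 0.0509, 0.2499]
orientation: [-0.0, 0.163, 0.987, 0.0]
wrist_force: [0.5, -0.0, 0.4]
finger_gap: 0.0853
```

```bash
cat >> h.py <<'E'
def wcam():
    s,c=cam('wrist');q=s['orientation']
    from scipy.spatial.transform import Rotation as R
    T=np.eye(4);T[:3,:3]=R.from_quat([q[1],q[2],q[3],q[0]]).as_matrix();T[:3,3]=s['tcp_pos']
    c['camera_from_world']=np.linalg.inv(T@c['mount']);return s,c
E
python3 - <<'E'
from h import *
import pickle
s,c=wcam();save('w1.png',cv2.resize(c['frame'],None,fx=1.4,fy=1.4));pickle.dump(c,open('w1.pkl','wb'));print(s['tcp_pos'],s['joint_pos'])
for p in([.57,.05,.115],):print(proj(c,np.array(p)))
E
```

```text
[0.56978472 0.05092192 0.24991375] [-5.12695039e-02  3.08063467e-01  3.79759926e-02  1.30137188e+00
  1.94858083e-04  2.76782197e-01]
[277.45628927 208.19125458]
```

View pics/w1.png

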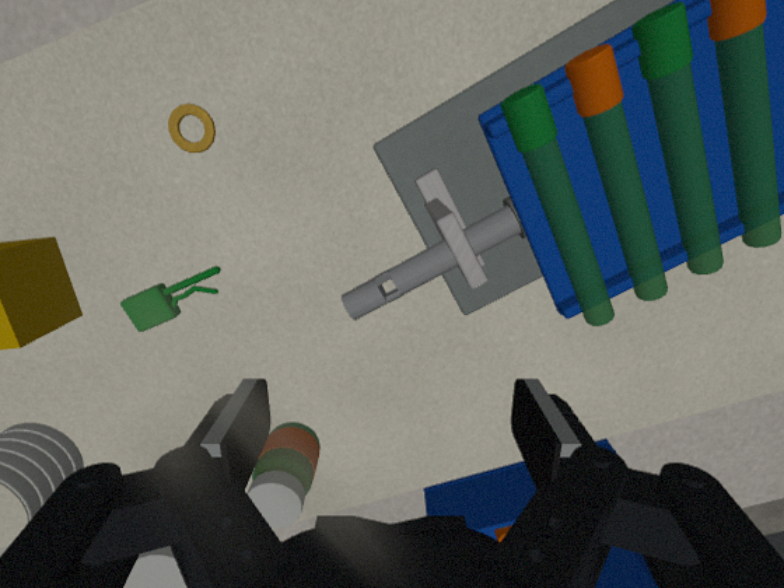

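```bash
python3 - <<'E'
from h import *
import pickle
c=pickle.load(open('w1.pkl','rb'))
save('w1c.png',cv2.resize(c['frame'][140:235,230:365],(800,563),interpolation=cv2.INTER_CUBIC))
E
```

```text
(no output)
```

View pics/w1c.png

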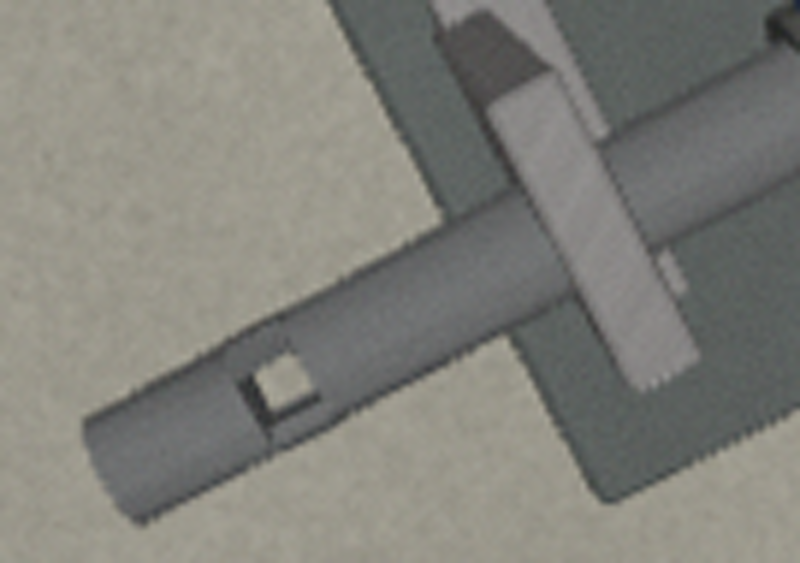

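```bash
python3 - <<'E'
from h import *
import pickle
c=pickle.load(open('w1.pkl','rb'))
f=lambda x,y:((230+x*.16875-.5,140+y*.16875-.5))
print('hole',plane(c,*f(280,391),.1138))
ang=lambda d:np.degrees(np.arctan2(d[1],d[0]))
# silhouette edges: pin lower and upper
e1=[plane(c,*f(x,y),.105) for x,y in((85,420),(520,190),(140,522),(570,292))]
print([p.round(4) for p in e1],ang(e1[1]-e1[0]),ang(e1[3]-e1[2]))
L=[plane(c,*f(x,y),.118) for x,y in((490,105),(638,390),(698,355),(553,72))]
print([p.round(4) for p in L],ang(L[0]-L[1]),ang(L[3]-L[2]),ang(L[2]-L[1]))
B=[plane(c,*f(x,y),.008) for x,y in((330,0),(445,210),(515,340),(600,490))];print(ang(B[0]-B[3]),ang(B[1]-B[0]))
E
```

```text
hole [0.56773864 0.0500987  0.1138    ]
[array([0.5649, 0.0185, 0.105 ]), array([0.5519, 0.0938, 0.105 ]), array([0.5839, 0.0207, 0.105 ]), array([0.5696, 0.0966, 0.105 ])] 99.82064873228036 100.68115909366387
[array([0.5359, 0.0925, 0.118 ]), array([0.5836, 0.1012, 0.118 ]), array([0.5812, 0.111 , 0.118 ]), array([0.5344, 0.1022, 0.118 ])] -169.65125540661046 -169.3372516267331 103.58945892616094
-169.05260134703414 10.796713837684834
```

move_arm([
  [[-0.245, -0.965, 0], [0, 0, 0.085], 1],
  [[-0.245, -0.965, 0], [0, 0, 0.085], 1],
  [[-0.245, -0.965, 0], [0, 0, 0.085], 1],
  [[-0.245, -0.965, 0], [0, 0, 0.085], 1],
  [[-0.245, -0.965, 0], [0, 0, 0.085], 1],
])

```text
clock: 2.2
tcp_pos: [0.5193, -0.1417, 0.2499]
orientation: [-0.0, 0.133, 0.991, 0.0]
wrist_force: [-0.0, 0.2, 0.2]
finger_gap: 0.0855
```

move_arm([
  [[-0.245, -0.965, 0], [0, 0, 0.085], 0.2],
  [[-0.245, -0.965, 0], [0, 0, 0.085], 0.2],
  [[-0.245, -0.965, 0], [0, 0, 0.085], 0.2],
  [[0, 0, 0], [0, 0, 0], 0.2],
])

```text
clock: 2.6
tcp_pos: [0.4896, -0.2604, 0.2496]
orientation: [-0.0, 0.119, 0.993, -0.0]
wrist_force: [0.6, 1.1, -0.3]
finger_gap: 0.051
```

```bash
python3 - <<'E'
from h import *
import pickle
s,c=wcam();save('w2.png',cv2.resize(c['frame'],None,fx=1.4,fy=1.4));pickle.dump(c,open('w2.pkl','wb'));print(s['tcp_pos'],s['orientation'],s['finger_gap'])
f=c['frame'].astype(int);hsv=cv2.cvtColor(c['frame'],cv2.COLOR_RGB2HSV)
red=((hsv[...,0]<5)|(hsv[...,0]>174))&(hsv[...,1]>150)
v=f[...,0][red].astype(np.uint8); thr,_=cv2.threshold(v,0,255,cv2.THRESH_OTSU)
m=red&(f[...,0]>thr)
k,l,st,ce=cv2.connectedComponentsWithStats(m.astype(np.uint8))
for i in range(1,k):
    if st[i,4]<60:continue
    cn=cv2.findContours((l==i).astype(np.uint8),0,2)[0][0][:,0]
    P=np.array([plane(c,u,v,.112)[:2] for u,v in cn]);print(st[i],ce[i],cv2.minAreaRect((P*1000).astype(np.float32)))
E
```

```text
[ 0.48957127 -0.26035368  0.24959371] [-3.40624498e-04  1.18878717e-01  9.92908609e-01 -4.77577215e-04] 0.05103420865997778
[274 182  16  41 632] [281.46993671 202.46360759] ((486.3231201171875, -256.6351318359375), (13.795135498046875, 37.60560607910156), 76.34632873535156)
```

View pics/w2.png

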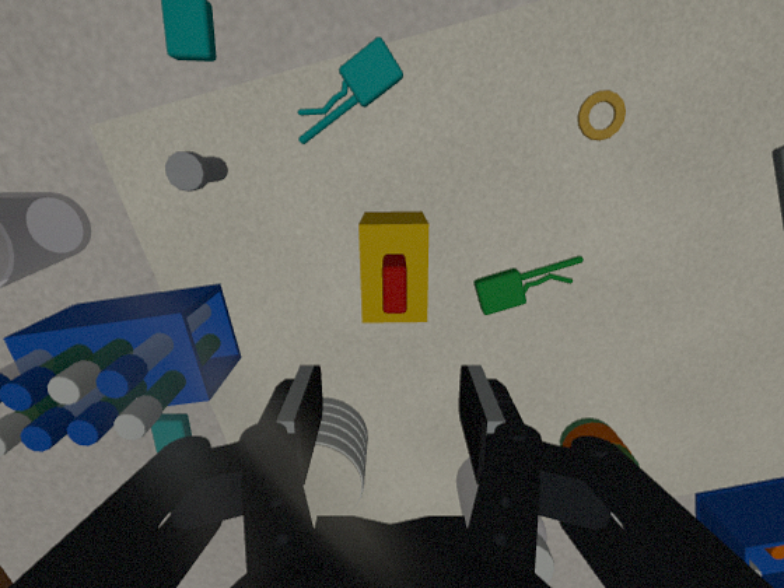

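move_arm([
  [[0.025, 0.075, -0.9], [0, 0, 0], 0.2],
  [[0, 0, -0.9], [0, 0, 0], 0.2],
  [[0, 0, -0.9], [0, 0, 0], 0.2],
  [[0, 0, -0.9], [0, 0, 0], 0.2],
  [[0, 0, -0.19], [0, 0, 0], 0.2],
])

```text
clock: 3.15
tcp_pos: [0.4892, -0.25, 0.0946]
orientation: [-0.004, 0.115, 0.993, 0.002]
wrist_force: [-0.9, 0.2, -1.0]
finger_gap: 0.0509
```

move_arm([
  [[0, 0, 0], [0, 0, 0], -1],
  [[0, 0, 0], [0, 0, 0], -1],
  [[0, 0, 0], [0, 0, 0], -1],
  [[0, 0, 0], [0, 0, 0], -1],
], newtons=60)

```text
clock: 3.55
tcp_pos: [0.4929, -0.2555, 0.1012]
orientation: [0.001, 0.117, 0.993, -0.002]
wrist_force: [-1.9, -4.7, 0.1]
finger_gap: 0.0151
```

move_arm([
  [[0, 0, 0], [0, 0, 0], -1],
  [[0, 0, 0], [0, 0, 0], -1],
])

```text
clock: 3.75
tcp_pos: [0.4929, -0.2556, 0.1012]
orientation: [0.002, 0.117, 0.993, -0.002]
wrist_force: [-2.4, -4.5, 0.7]
finger_gap: 0.0153
```

```bash
python3 - <<'E'
from h import *
s,c=wcam();save('w3.png',c['frame']);print(s['tcp_pos'],s['orientation'],s['finger_gap'],s['wrist_force'],s['ft_torque'])
E
```

```text
[ 0.49286492 -0.25557283  0.10117901] [ 0.00162913  0.11660704  0.99317429 -0.00223102] 0.015327877164093942 [-2.35435415 -4.53162636  0.74589704] [-1.10753049  0.50378596  0.00416538]
```

View pics/w3.png

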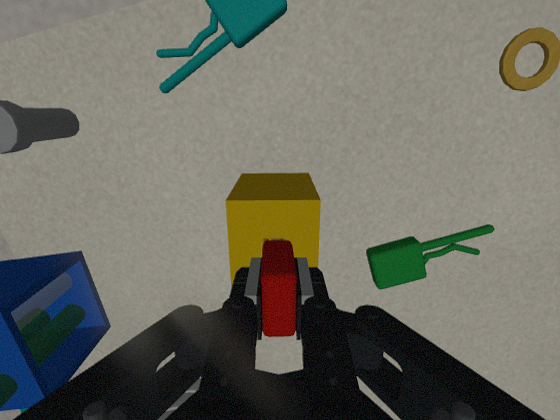

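move_arm([
  [[0, 0, 0.4], [0, 0, 0], -1],
  [[0, 0, 0.8], [0, 0, 0], -1],
  [[0, 0, 0.9], [0, 0, 0], -1],
  [[0, 0, 0.9], [0, 0, 0], -1],
  [[0, 0, 0.5], [0, 0, 0], -1],
])

```text
clock: 4.3
tcp_pos: [0.4932, -0.254, 0.2438]
orientation: [0.003, 0.116, 0.993, -0.001]
wrist_force: [0.4, -0.5, -0.9]
finger_gap: 0.0154
```

move_arm([
  [[0, 0, 0.4], [0, 0, 0], -1],
  [[0, 0, 0], [0, 0, 0], -1],
  [[0, 0, 0], [0, 0, 0], -1],
])

```text
clock: 4.6
tcp_pos: [0.4921, -0.2534, 0.2555]
orientation: [0.001, 0.116, 0.993, -0.0]
wrist_force: [-1.1, -0.5, -1.6]
finger_gap: 0.015
```

```bash
python3 - <<'E'
from h import *
import pickle
s,c=wcam();save('w4.png',c['frame']);pickle.dump(c,open('w4.pkl','wb'))
print(s['tcp_pos'],s['orientation'],s['finger_gap'],s['wrist_force'],s['ft_torque'])
s,c=cam('scene');pickle.dump((s,c),open('s4.pkl','wb'))
u,v=proj(c,s['tcp_pos']).astype(int);print(u,v)
save('s4.png',cv2.resize(c['frame'][v-60:v+90,u-100:u+100],(800,600),interpolation=cv2.INTER_CUBIC))
s,c=cam('top');u,v=proj(c,s['tcp_pos']).astype(int);print(u,v)
save('t4.png',cv2.resize(c['frame'][v-60:v+60,u-80:u+80],(800,600),interpolation=cv2.INTER_CUBIC))
E
```

```text
[ 0.49210089 -0.25336499  0.25548808] [ 9.31369069e-04  1.16090929e-01  9.93238123e-01 -2.43209240e-04] 0.015028696058645603 [-1.08618088 -0.51680508 -1.55275284] [-0.01150463  0.01238413  0.00095165]
250 162
318 211
```

View pics/w4.png

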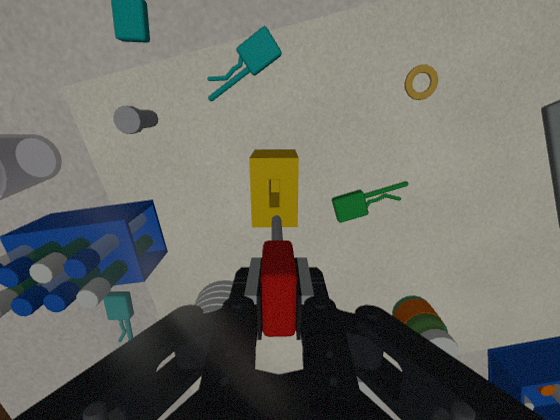

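View pics/s4.png

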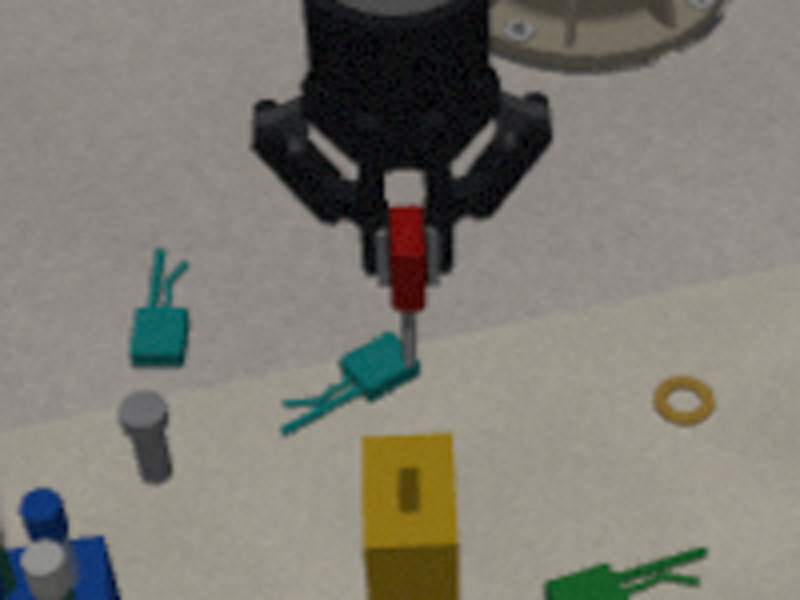

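```bash
python3 - <<'E'
from h import *
import pickle
from scipy.spatial.transform import Rotation as R
w=pickle.load(open('w4.pkl','rb'));s,c=pickle.load(open('s4.pkl','rb'))
q=s['orientation'];M=R.from_quat([q[1],q[2],q[3],q[0]]).as_matrix();p=s['tcp_pos']
print('tool axes',M.round(3).tolist())
def P(x,y,z):return p+M@np.array([x,y,z])
for nm,X,Z in(('tip leg far',-7.5,85),('tip leg near',7.5,85),('bow flare if near leg',-9.5,71),('bow flare if leg far',9.5,71),('hump near',.5,55),('hump far',-.5,55),('tabtop+',16.5,-11),('tabtop-',-16.5,-11),('tabbot+',16.5,29)):
    pt=P(X/1000,0,Z/1000);print(nm,proj(w,pt).round(1),((proj(c,pt)-[150,102])*4+2).round(0))
x=cv2.resize(w['frame'][190:350,200:360],(600,600),interpolation=cv2.INTER_CUBIC);save('w4c.png',x)
E
```

```text
tool axes [[-0.973, 0.231, 0.0], [0.231, 0.973, 0.0], [-0.0, 0.0, -1.0]]
tip leg far [278.5 236.1] [412. 379.]
tip leg near [278.5 217.3] [411. 356.]
bow flare if near leg [278.6 246.5] [411. 363.]
bow flare if leg far [278.6 221.4] [410. 334.]
hump near [278.6 243.1] [410. 326.]
hump far [278.6 244.5] [410. 327.]
tabtop+ [278.7 273.5] [404. 203.]
tabtop- [278.7 336.7] [406. 254.]
tabbot+ [278.6 236.2] [407. 264.]
```

View pics/w4c.png

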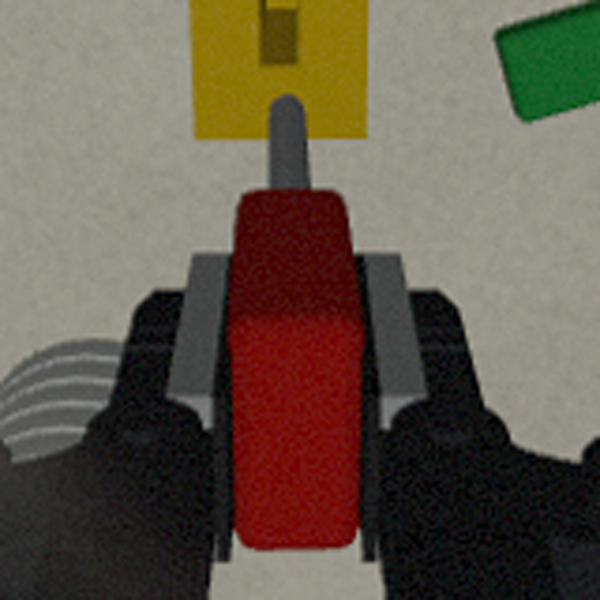

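View pics/t4.png

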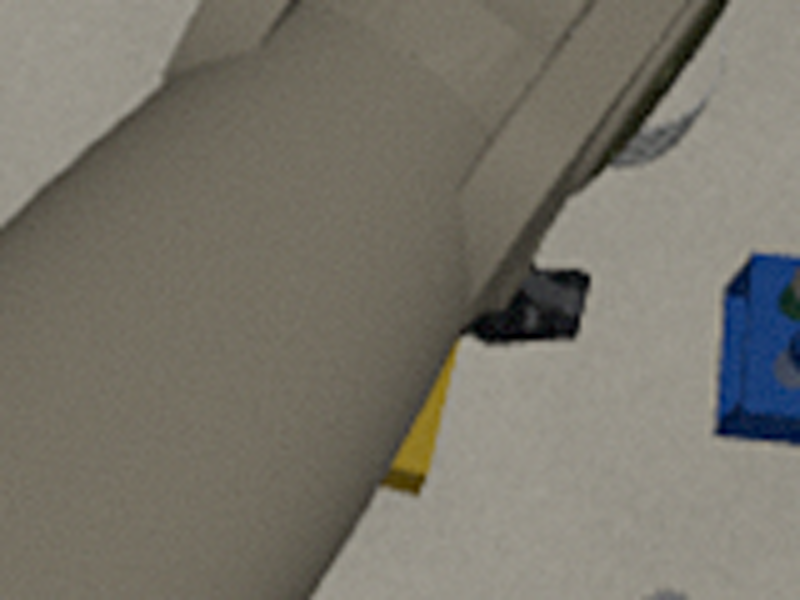

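move_arm([
  [[0.209, 0.765, 0], [0, 0, 0.298], -1],
  [[0.209, 0.765, 0], [0, 0, 0.298], -1],
  [[0.209, 0.765, 0], [0, 0, 0.298], -1],
  [[0.209, 0.765, 0], [0, 0, 0.298], -1],
  [[0.209, 0.765, 0], [0, 0, 0.298], -1],
])

```text
clock: 5.25
tcp_pos: [0.5332, -0.099, 0.2536]
orientation: [-0.001, 0.012, 1.0, 0.0]
wrist_force: [0.6, 0.4, -0.2]
finger_gap: 0.0148
```

move_arm([
  [[0.209, 0.765, 0], [0, 0, 0.298], -1],
  [[0.209, 0.765, 0], [0, 0, 0.298], -1],
  [[0.209, 0.765, 0], [0, 0, 0.298], -1],
  [[0.209, 0.765, 0], [0, 0, 0.298], -1],
  [[0.209, 0.765, 0], [0, 0, 0.298], -1],
])

```text
clock: 5.75
tcp_pos: [0.575, 0.054, 0.2535]
orientation: [-0.001, -0.092, 0.996, 0.0]
wrist_force: [0.0, -0.3, -1.5]
finger_gap: 0.0147
```

move_arm([
  [[0, 0, -0.3], [0, 0, 0], -1],
  [[0, 0, -0.4], [0, 0, 0], -1],
  [[0, 0, -0.3], [0, 0, 0], -1],
  [[0, 0, 0], [0, 0, 0], -1],
  [[0, 0, 0], [0, 0, 0], -1],
])

```text
clock: 6.25
tcp_pos: [0.5749, 0.052, 0.2142]
orientation: [-0.001, -0.091, 0.996, 0.0]
wrist_force: [0.2, 0.1, -0.9]
finger_gap: 0.0152
```

```bash
python3 - <<'E'
from h import *
import pickle
s,c=wcam();save('w5.png',c['frame']);pickle.dump((s,c),open('w5.pkl','wb'))
print(s['tcp_pos'],s['orientation'],s['finger_gap'],s['wrist_force'],s['ft_torque'])
save('w5c.png',cv2.resize(c['frame'][150:310,170:383],(800,600),interpolation=cv2.INTER_CUBIC))
s,c=cam('scene');pickle.dump((s,c),open('s5.pkl','wb'))
u,v=proj(c,s['tcp_pos']).astype(int);print(u,v)
save('s5.png',cv2.resize(c['frame'][v-30:v+60,u-60:u+60],(800,600),interpolation=cv2.INTER_CUBIC))
E
```

```text
[0.57492287 0.0520405  0.21422304] [-6.90646243e-04 -9.09844119e-02  9.95852071e-01  1.15251072e-04] 0.015194595319849066 [ 0.19329008  0.06072506 -0.9307725 ] [ 0.00736889 -0.01491038 -0.04588252]
415 176
```

View pics/w5c.png

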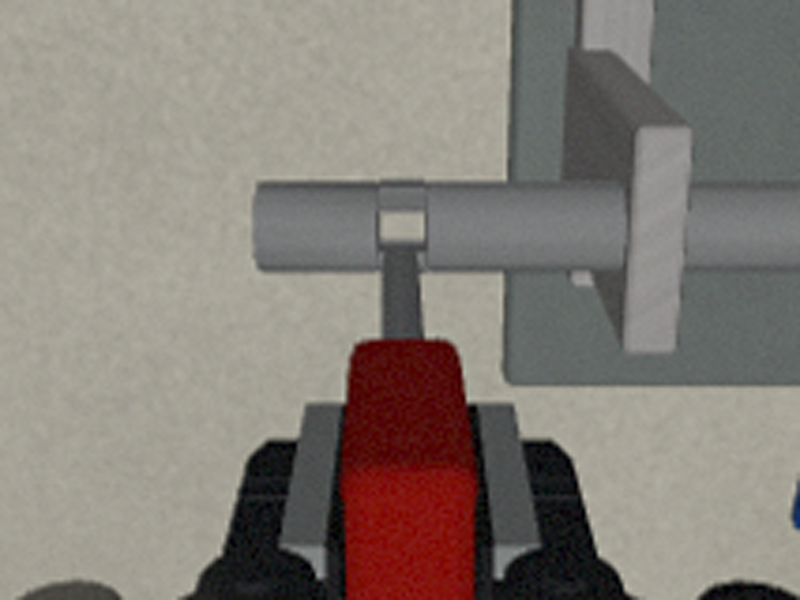

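View pics/s5.png

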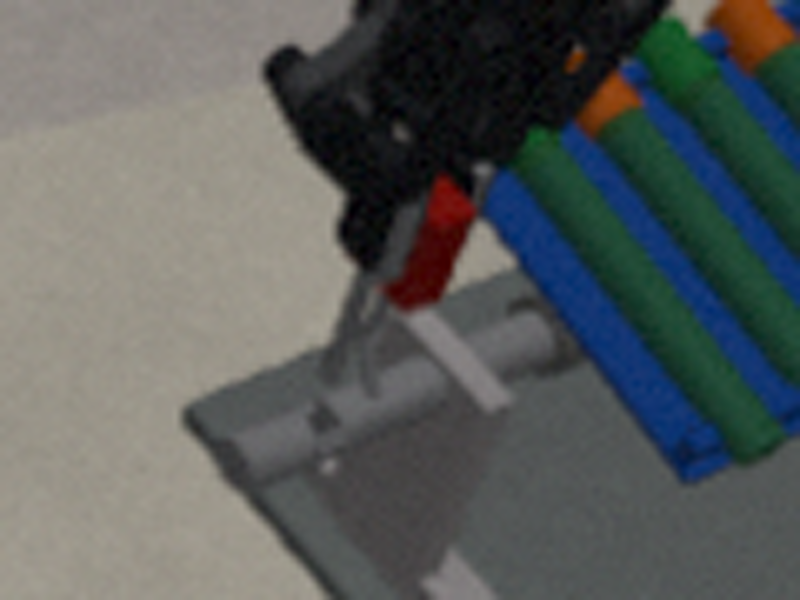

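```bash
python3 - <<'E'
from h import *
import pickle
from scipy.spatial.transform import Rotation as R
s,c=pickle.load(open('w5.pkl','rb'))
q=s['orientation'];M=R.from_quat([q[1],q[2],q[3],q[0]]).as_matrix();p=s['tcp_pos']
print(M.round(3).tolist())
f=lambda x,y:(170+x*213/800-.5,150+y*160/600-.5)
for x in(300,402,480):
  a=plane(c,*f(x,182),.105);b=plane(c,*f(x,269.5),.105);print('edges tool',(M.T@(a-p)*1000).round(1),(M.T@(b-p)*1000).round(1),((a+b)/2).round(4))
g=c['frame'].astype(int).sum(2)
# intensity profile down columns
print(g[190:228,268:273].mean(1).round(0), g[190:228,285:290].mean(1).round(0))
for X in(4,7.5,11):
  for Z in(83,85): print(X,Z,proj(c,p+M@np.array([X,-1,Z])/1000).round(1))
print('tip px seen',f(402,247))
t=plane(c,*f(402,247),p[2]-.084);print('tip tool',M.T@(t-p)*1000)
h=plane(c,*f(402,226),.105);print('hole tool',M.T@(h-p)*1000)
s2,c2=pickle.load(open('s5.pkl','rb'))
u,v=proj(c2,s2['tcp_pos']).astype(int)
for X in(4,7.5,11): print('scene tip',(proj(c2,p+M@np.array([X,-1,85])/1000)-[u-60,v-30])*6.667+3.3)
E
```

```text
[[-0.983, -0.181, -0.001], [-0.181, 0.983, 0.0], [0.001, 0.0, -1.0]]
edges tool [ 16.  -22.7 109.2] [ -3.9 -23.3 109.2] [0.573  0.0283 0.105 ]
edges tool [ 16.   -1.  109.2] [ -3.9  -1.  109.2] [0.569 0.05  0.105]
edges tool [ 16.   15.6 109.3] [ -3.9  16.  109.2] [0.566  0.0665 0.105 ]
[481. 480. 481. 479. 477. 479. 483. 470. 322. 233. 284. 308. 309. 312.
 320. 318. 350. 363. 376. 380. 381. 380. 383. 361. 332. 295. 285. 317.
 323. 315. 301. 265. 327. 406. 409. 414. 412. 420.] [480. 484. 482. 480. 486. 489. 483. 489. 359. 267. 293. 315. 331. 340.
 348. 356. 359. 378. 375. 375. 374. 374. 373. 368. 367. 356. 355. 350.
 341. 333. 316. 257. 340. 460. 480. 477. 477. 476.]
4 83 [276.4 223.7]
4 85 [276.4 222.8]
7.5 83 [276.4 219.2]
7.5 85 [276.4 218.3]
11 83 [276.4 214.7]
11 85 [276.4 213.8]
tip px seen (276.5325, 215.36666666666667)
tip tool [10.12672857 -0.88551429 84.0134854 ]
hole tool [  6.10453634  -1.01563298 109.23105848]
scene tip [329.42165872 386.76579758]
scene tip [322.61900611 379.0592665 ]
scene tip [315.84404409 371.38410531]
```

move_arm([
  [[0.022, 0.003, -0.15], [0, 0, 0], -1],
  [[0, 0, -0.15], [0, 0, 0], -1],
  [[0, 0, 0], [0, 0, 0], -1],
])

```text
clock: 6.65
tcp_pos: [0.5757, 0.0527, 0.2017]
orientation: [-0.001, -0.091, 0.996, 0.0]
wrist_force: [-1.0, 0.1, -1.0]
finger_gap: 0.015
```

```bash
python3 - <<'E'
from h import *
s,c=wcam();save('w6c.png',cv2.resize(c['frame'][150:310,170:383],(800,600),interpolation=cv2.INTER_CUBIC))
print(s['tcp_pos'],s['orientation'],s['wrist_force'])
E
```

```text
[0.57571247 0.05266548 0.20172544] [-7.34890645e-04 -9.14067410e-02  9.95813358e-01  1.53100438e-04] [-0.95757987  0.09744575 -1.02312254]
```

View pics/w6c.png

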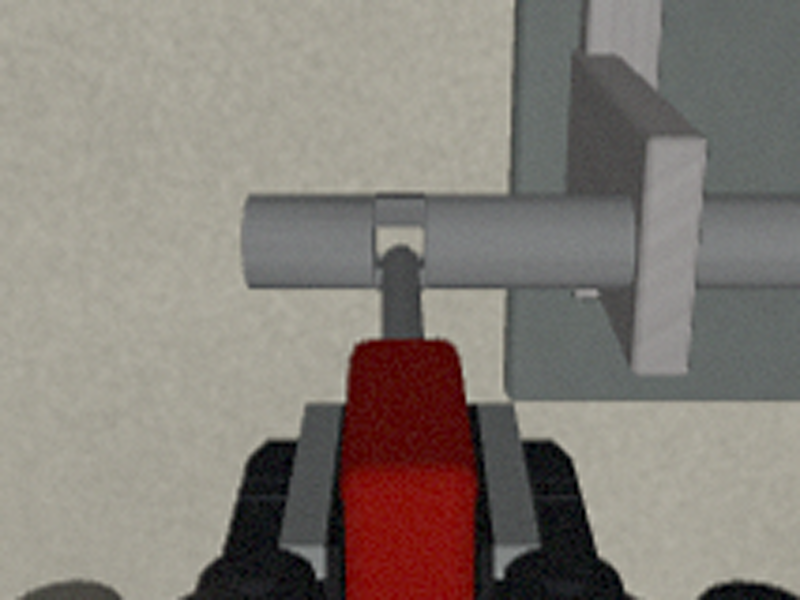

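move_arm([
  [[0, 0, -0.03], [0, 0, 0], -1],
  [[0, 0, -0.03], [0, 0, 0], -1],
  [[0, 0, -0.03], [0, 0, 0], -1],
  [[0, 0, -0.03], [0, 0, 0], -1],
])

```text
clock: 7.1
tcp_pos: [0.5763, 0.0527, 0.1979]
orientation: [0.0, -0.092, 0.996, 0.0]
wrist_force: [0.2, -0.0, -1.5]
finger_gap: 0.0152
```

```bash
python3 - <<'E'
from h import *
s=env.get_state();print(s['tcp_pos'],s['wrist_force'],s['ft_torque'])
E
```

```text
[0.57627081 0.05274409 0.19790163] [ 0.21642449 -0.01954678 -1.48074345] [-1.89366441e-05  5.40513791e-02  3.04414722e-02]
```

move_arm([
  [[0, 0, -0.03], [0, 0, 0], -1],
  [[0, 0, -0.03], [0, 0, 0], -1],
  [[0, 0, -0.03], [0, 0, 0], -1],
  [[0, 0, -0.03], [0, 0, 0], -1],
  [[0, 0, 0], [0, 0, 0], -1],
])

```text
clock: 7.6
tcp_pos: [0.5761, 0.0528, 0.1929]
orientation: [-0.0, -0.091, 0.996, 0.0]
wrist_force: [0.2, -0.5, -1.7]
finger_gap: 0.0153
```

```bash
python3 - <<'E'
from h import *
s,c=wcam();save('w7c.png',cv2.resize(c['frame'][150:310,170:383],(800,600),interpolation=cv2.INTER_CUBIC))
print(s['tcp_pos'],s['orientation'],s['wrist_force'],s['ft_torque'])
E
```

```text
[0.57612143 0.05275129 0.19288323] [-1.71025706e-04 -9.14864763e-02  9.95806302e-01  6.87469935e-05] [ 0.2485215  -0.5059334  -1.73079371] [ 0.01935786 -0.02057117 -0.03523904]
```

View pics/w7c.png

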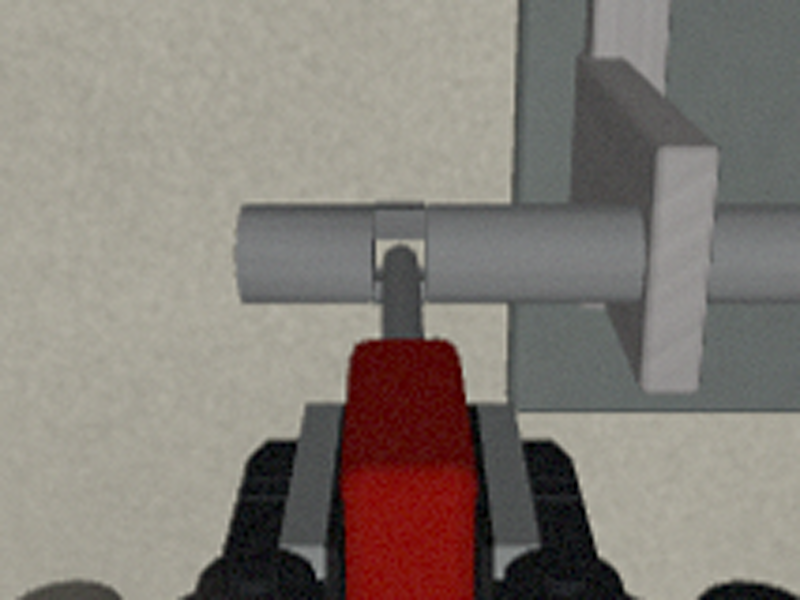

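move_arm([
  [[0, 0, -0.06], [0, 0, 0], -1],
  [[0, 0, -0.06], [0, 0, 0], -1],
  [[0, 0, -0.06], [0, 0, 0], -1],
  [[0, 0, -0.06], [0, 0, 0], -1],
  [[0, 0, -0.06], [0, 0, 0], -1],
])

```text
clock: 8.15
tcp_pos: [0.5762, 0.0527, 0.1808]
orientation: [-0.0, -0.091, 0.996, 0.0]
wrist_force: [-0.1, 0.2, -1.8]
finger_gap: 0.015
```

```bash
python3 - <<'E'
from h import *
s=env.get_state();print(s['tcp_pos'],s['wrist_force'],s['ft_torque'])
E
```

```text
[0.57618729 0.05274885 0.18084004] [-0.09343343  0.24040706 -1.81619701] [0.01230439 0.00770309 0.05235028]
```

move_arm([
  [[0, 0, -0.05], [0, 0, 0], -1],
  [[0, 0, -0.05], [0, 0, 0], -1],
  [[0, 0, -0.03], [0, 0, 0], -1],
  [[0, 0, -0.03], [0, 0, 0], -1],
])

```text
clock: 8.55
tcp_pos: [0.5763, 0.0527, 0.1746]
orientation: [0.0, -0.092, 0.996, 0.0]
wrist_force: [0.1, -0.0, -0.9]
finger_gap: 0.015
```

move_arm([
  [[0, 0, -0.03], [0, 0, 0], -1],
  [[0, 0, -0.03], [0, 0, 0], -1],
  [[0, 0, 0], [0, 0, 0], -1],
])

```text
clock: 8.85
tcp_pos: [0.5763, 0.0528, 0.1723]
orientation: [0.0, -0.091, 0.996, 0.0]
wrist_force: [1.2, -0.5, -0.5]
finger_gap: 0.015
```

```bash
python3 - <<'E'
from h import *
s=env.get_state();print(s['tcp_pos'],s['wrist_force'],s['ft_torque'])
s,c=wcam();save('w8c.png',cv2.resize(c['frame'][150:310,170:383],(800,600),interpolation=cv2.INTER_CUBIC))
E
```

```text
[0.57630911 0.052768   0.17225863] [ 1.22114892 -0.49621405 -0.53536046] [-0.01946016 -0.07964754  0.03092516]
```

View pics/w8c.png

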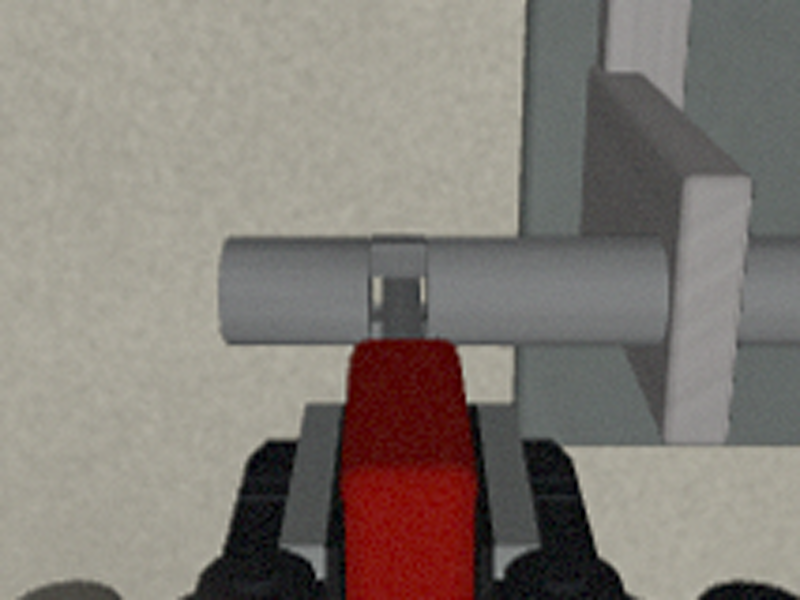

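move_arm([
  [[0, 0, -0.03], [0, 0, 0], -1],
  [[0, 0, -0.03], [0, 0, 0], -1],
  [[0, 0, 0], [0, 0, 0], -1],
])

```text
clock: 9.2
tcp_pos: [0.5768, 0.0528, 0.1703]
orientation: [0.001, -0.092, 0.996, -0.0]
wrist_force: [1.5, 0.3, -0.2]
finger_gap: 0.0152
```

move_arm([
  [[0, 0, -0.03], [0, 0, 0], -1],
  [[0, 0, -0.03], [0, 0, 0], -1],
  [[0, 0, 0], [0, 0, 0], -1],
])

```text
clock: 9.5
tcp_pos: [0.5771, 0.0527, 0.168]
orientation: [0.001, -0.092, 0.996, -0.0]
wrist_force: [3.6, -0.1, 3.2]
finger_gap: 0.0151
```

move_arm([
  [[0, 0, -0.03], [0, 0, 0], -1],
  [[0, 0, -0.03], [0, 0, 0], -1],
  [[0, 0, 0], [0, 0, 0], -1],
])

```text
clock: 9.8
tcp_pos: [0.5775, 0.0527, 0.1661]
orientation: [0.002, -0.091, 0.996, -0.0]
wrist_force: [4.2, 0.4, 2.9]
finger_gap: 0.015
```

move_arm([
  [[0, 0, -0.03], [0, 0, 0], -1],
  [[0, 0, -0.03], [0, 0, 0], -1],
  [[0, 0, 0], [0, 0, 0], -1],
])

```text
clock: 10.1
tcp_pos: [0.5771, 0.0528, 0.1629]
orientation: [0.001, -0.091, 0.996, 0.0]
wrist_force: [5.0, 1.3, -1.1]
finger_gap: 0.0151
```

move_arm([
  [[0.015, 0, -0.05], [0, 0, 0], -1],
  [[0, 0, -0.05], [0, 0, 0], -1],
  [[0, 0, -0.05], [0, 0, 0], -1],
  [[0, 0, 0], [0, 0, 0], -1],
])

```text
clock: 10.5
tcp_pos: [0.5772, 0.0528, 0.1562]
orientation: [0.0, -0.092, 0.996, 0.0]
wrist_force: [5.3, 0.9, -0.2]
finger_gap: 0.0149
```

move_arm([
  [[0, 0, -0.05], [0, 0, 0], -1],
  [[0, 0, -0.05], [0, 0, 0], -1],
  [[0, 0, -0.03], [0, 0, 0], -1],
  [[0, 0, 0], [0, 0, 0], -1],
])

```text
clock: 10.9
tcp_pos: [0.5772, 0.0528, 0.151]
orientation: [0.0, -0.091, 0.996, 0.0]
wrist_force: [5.3, 1.2, 0.2]
finger_gap: 0.0147
```

move_arm([
  [[0, 0, -0.03], [0, 0, 0], -1],
  [[0, 0, -0.03], [0, 0, 0], -1],
  [[0, 0, 0], [0, 0, 0], -1],
])

```text
clock: 11.2
tcp_pos: [0.5773, 0.0528, 0.1487]
orientation: [0.0, -0.091, 0.996, 0.0]
wrist_force: [4.9, 1.5, 1.1]
finger_gap: 0.015
```

move_arm([
  [[0, 0, -0.02], [0, 0, 0], -1],
  [[0, 0, -0.02], [0, 0, 0], -1],
  [[0, 0, 0], [0, 0, 0], -1],
])

```text
clock: 11.5
tcp_pos: [0.5775, 0.0528, 0.1475]
orientation: [0.001, -0.092, 0.996, 0.0]
wrist_force: [5.6, 1.0, 2.0]
finger_gap: 0.0157
```

```bash
python3 - <<'E'
from h import *
s=env.get_state();print(s['tcp_pos'],s['wrist_force'],s['ft_torque'])
s,c=wcam();a=cv2.resize(c['frame'][150:310,170:383],(400,300),interpolation=cv2.INTER_CUBIC)
s,c=cam('scene');u,v=proj(c,s['tcp_pos']).astype(int)
save('m9.png',np.hstack([a,cv2.resize(c['frame'][v-30:v+60,u-60:u+60],(400,300),interpolation=cv2.INTER_CUBIC)]))
E
```

```text
[0.57753944 0.05281207 0.14746031] [5.59663802 1.02248929 2.04875348] [ 0.27345553 -1.37716032 -0.0033384 ]
```

View pics/m9.png

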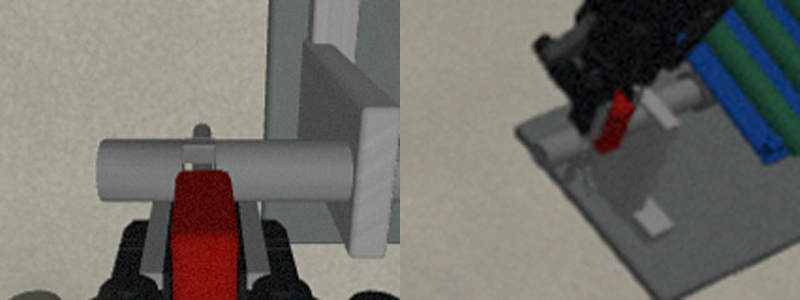

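move_arm([
  [[0, 0, 0], [0, 0, 0], -0.2],
  [[0, 0, 0], [0, 0, 0], -0.2],
  [[0, 0, 0], [0, 0, 0], -0.2],
  [[0, 0, 0], [0, 0, 0], -0.2],
])

```text
clock: 12.0
tcp_pos: [0.5758, 0.0527, 0.1468]
orientation: [-0.001, -0.091, 0.996, 0.0]
wrist_force: [0.6, -0.1, -0.3]
finger_gap: 0.0343
```

```bash
python3 - <<'E'
from h import *
s,c=wcam();print(s['tcp_pos'],s['orientation'],s['wrist_force'],s['finger_gap']);save('w10.png',cv2.resize(c['frame'][120:360,120:440],(800,600),interpolation=cv2.INTER_CUBIC))
E
```

```text
[0.57584735 0.05272656 0.14682899] [-1.12832065e-03 -9.14832736e-02  9.95805967e-01  1.14536935e-04] [ 0.57108245 -0.08182605 -0.28803455] 0.03428578817925431
```

View pics/w10.png

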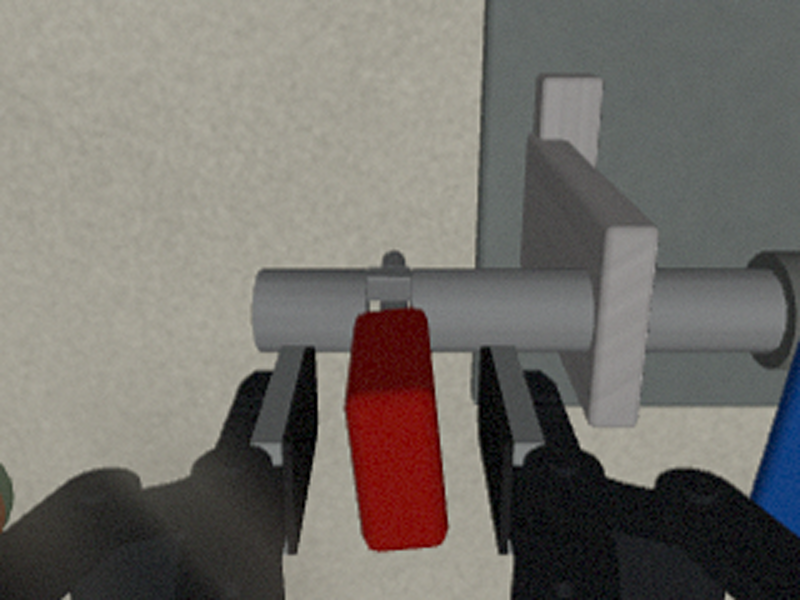

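move_arm([
  [[0, 0, 0.3], [0, 0, 0], -0.2],
  [[0, 0, 0.6], [0, 0, 0], -0.2],
  [[0, 0, 0.9], [0, 0, 0], -0.2],
  [[0, 0, 0.9], [0, 0, 0], -0.2],
  [[-0.1, -0.5, 0.5], [0, 0, 0], -0.2],
])

```text
clock: 12.55
tcp_pos: [0.5739, 0.034, 0.2798]
orientation: [0.002, -0.093, 0.996, -0.0]
wrist_force: [-0.5, -0.3, -0.0]
finger_gap: 0.0341
```

move_arm([
  [[-0.5, -0.8, 0], [0, 0, 0], -0.2],
  [[-0.5, -0.8, 0], [0, 0, 0], -0.2],
  [[0, 0, 0], [0, 0, 0], -0.2],
  [[0, 0, 0], [0, 0, 0], -0.2],
])

```text
clock: 12.95
tcp_pos: [0.5327, -0.0319, 0.2767]
orientation: [0.001, -0.091, 0.996, -0.0]
wrist_force: [-0.2, -0.2, 0.3]
finger_gap: 0.0343
```

```bash
python3 - <<'E'
from h import *
import pickle
s,c=wcam();print(s['tcp_pos'],s['wrist_force'],s['finger_gap']);pickle.dump(c,open('w11.pkl','wb'))
save('w11.png',cv2.resize(c['frame'],(800,600)))
print(proj(c,np.array([.568,.0503,.115])))
s,c=cam('scene');pickle.dump(c,open('s11.pkl','wb'));u,v=proj(c,np.array([.57,.05,.11])).astype(int);print(u,v)
save('s11.png',cv2.resize(c['frame'][v-45:v+45,u-60:u+60],(800,600),interpolation=cv2.INTER_CUBIC))
s,c=cam('top');pickle.dump(c,open('t11.pkl','wb'));save('t11.png',c['frame'])
E
```

```text
[ 0.53272863 -0.03189273  0.27665286] [-0.15076973 -0.19029885  0.29669884] 0.034286436574145464
[350.0083511  244.78684663]
401 209
```

View pics/w11.png

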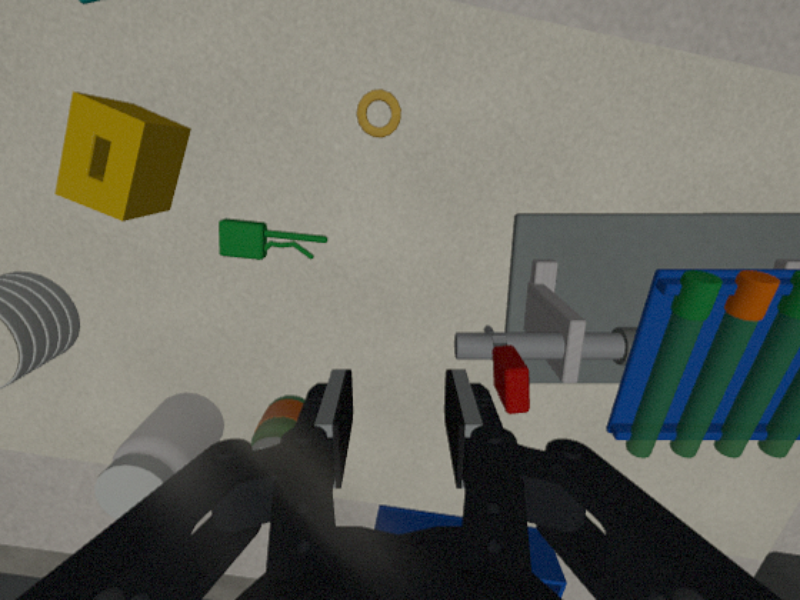

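View pics/s11.png

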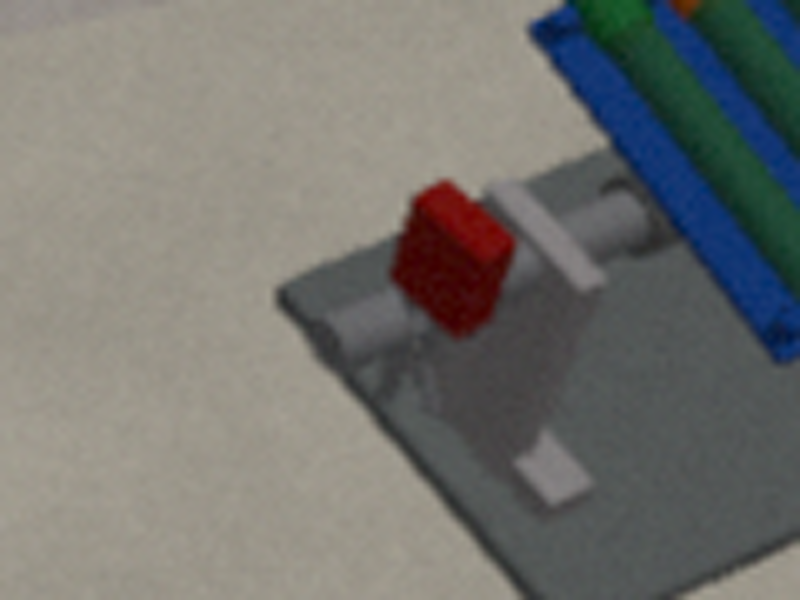

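View pics/t11.png

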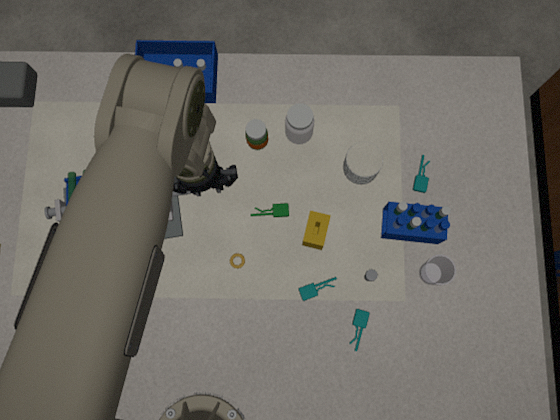

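```bash
python3 - <<'E'
from h import *
import pickle
from scipy.spatial.transform import Rotation as R
c=pickle.load(open('s11.pkl','rb'));w=pickle.load(open('w11.pkl','rb'))
save('w11c.png',cv2.resize(w['frame'][210:300,310:430],(800,600),interpolation=cv2.INTER_CUBIC))
h=np.array([.569,.0502])
for yaw in(10.5,17):
  y=np.radians(yaw);ex=np.array([np.cos(y),np.sin(y)]);ey=np.array([-ex[1],ex[0]])
  for z in(.118,.158):
    for X in(-9,24):
      for Y in(-8,8):
        p=np.append(h+(ex*X+ey*Y)/1000,z)
        print(yaw,z,X,Y,'S',((proj(c,p)-[341,164]+.5)*6.667).round(0),'W',((proj(w,p)-[310,210]+.5)*6.667).round(0))
p=np.append(h,.062);print('tip',((proj(w,p)-[310,210]+.5)*6.667).round(0))
E
```

```text
10.5 0.118 -9 -8 S [374. 274.] W [224. 196.]
10.5 0.118 -9 8 S [414. 257.] W [329. 195.]
10.5 0.118 24 -8 S [437. 347.] W [210. 388.]
10.5 0.118 24 8 S [479. 329.] W [312. 388.]
10.5 0.158 -9 -8 S [402. 190.] W [285. 317.]
10.5 0.158 -9 8 S [444. 173.] W [405. 317.]
10.5 0.158 24 -8 S [468. 264.] W [267. 531.]
10.5 0.158 24 8 S [511. 246.] W [382. 531.]
17 0.118 -9 -8 S [373. 277.] W [217. 201.]
17 0.118 -9 8 S [410. 256.] W [323. 190.]
17 0.118 24 -8 S [446. 346.] W [227. 392.]
17 0.118 24 8 S [484. 324.] W [329. 382.]
17 0.158 -9 -8 S [401. 194.] W [277. 323.]
17 0.158 -9 8 S [439. 172.] W [397. 311.]
17 0.158 24 -8 S [477. 263.] W [286. 536.]
17 0.158 24 8 S [516. 241.] W [402. 524.]
tip [202. 115.]
```

View pics/w11c.png

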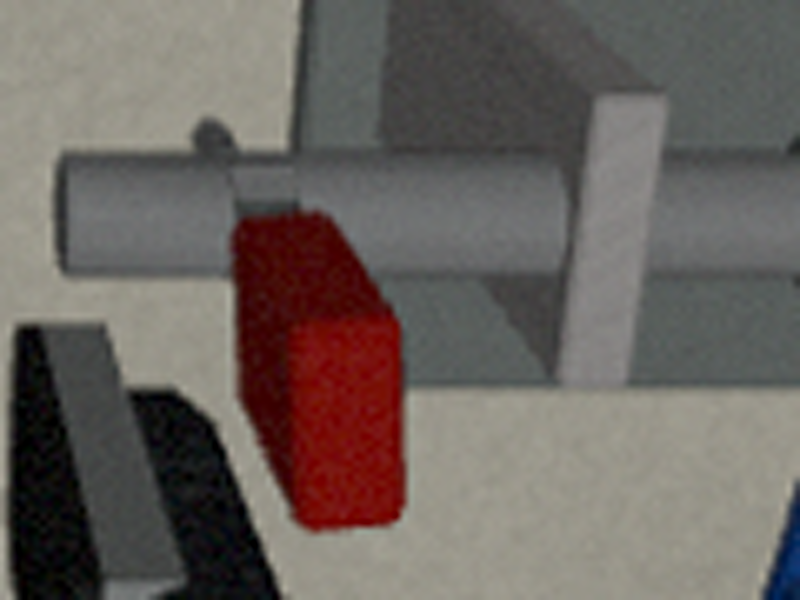

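```bash
python3 -c "
from h import *
s=env.get_state();print(s['clock'],s['wrist_force'],abs(s['qvel']).max());print(job.hand_in())"
```

```text
13.1 [-0.35122148  0.21228575  0.37245542] 0.007708835541441488
the job is handed in; nothing more can be done
None
```

I fitted the red-tabbed cotter to the pivot pin, let go, backed the arm clear and handed in at 13.1 s. The hand-in reports no verdict, so the result below rests on my own checks.

- **Locating the hole:** the wrist camera showed the cross hole, about 2 to 3 mm from the rocker's origin along the pin. I lined up on that. The feel part was small force-watched steps down, so I did not search along the pin by touch.
- **Insertion:** the leg went in without resistance. The vertical force at the pauses between steps rose to about 3 N (roughly 4 to 5 N above its resting value). It fell away with the tool about 163 mm up, where the snap was expected. I then pushed on to the seated height. These are only the readings at the ends of moves, so brief peaks in between were not seen, but nothing came near 20 N.
- **Final pose:** the last pictures put the tab's underside about 13 mm above the pin's axis, good to about 2 mm. The cotter stands upright and the leg tip shows below the pin. It turned about 6° when released, which is within the 0.35 rad (20°) limit.
- **Disagreement:** the scene camera's positions came out 2 to 3 mm away from the wrist camera's. I followed the wrist camera.
- **Bench:** I compared the top pictures by eye. The things on the bench looked unmoved, with the arm hiding part of the rocker. The gripper touches nothing.

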